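Lock the cleaner jug in its stand and take off its push-and-turn cap

TASK

Push the loose steel bar down past the sprung jaws until it sits fully home in both fork clips of the jug's stand, with the jaws closed over it. Then press the jug's safety cap down, twist it anticlockwise until it is free, and lift it off; finish while still holding the cap in the gripper, upright and still, about a hand's breadth straight above the open neck. Leave the other things on the ledge where they are.

Things in the scene. Friction and masses are not known exactly. Their poses are not given: they have to be found in the camera images.
- bar: The loose steel retaining bar: a round rod 12 mm in diameter, 210 mm long along its own y, with a 16 mm square block, 16 mm long, on each end so that it does not roll (round part: 178 mm). About 0.17 kg. Origin: the middle of the bar on its axis, which is 8 mm above the ledge while the bar lies there.
- clip (a point): Where the middle of the bar's axis lies when the bar is home in both forks: 121 mm above the ledge, 16 mm above the jug's flat top. The seated bar runs level along this frame's y, either way round; z up, +x points to the neck. Fingers are free beside the bar's middle down to the jug's top (two ribs, 32 mm off to either side along y, end 7.5 mm below the point).
- fork_left (a point): Point on the seated bar's axis at the +y fork, 52 mm along y from clip; same axes. The fork is a 7 mm steel plate; its slot is 14 mm wide with prongs flared to a mouth about 30 mm wide, which end 26 mm above this point. Each jaw stands just outside its fork, 61 mm from clip. The bar may sit up to 20 mm off along y before its end blocks meet the jaws.
- fork_right (a point): The same for the -y fork.
- jaw_left (a joint): Turn in rad of the sprung steel jaw (8 mm wide) that hooks over the slot of the +y fork from the -x side: 0 closed, grows to about 0.2 as the bar is pushed straight down past it, and springs back to about 0 over the seated bar. Passing both jaws takes about 4 to 9 N in all.
- jaw_right (a joint): The same for the jaw at the -y fork.
- cap: Push-and-turn cap of the jug: round ribbed white plastic, 50 mm in diameter, 34 mm high, 35 g. Origin: centre of its lower rim, 122 mm above the ledge while locked; z up. Under the locked rim fingertips have 17 mm of room above the jug's flat top. It may turn up to 0.25 rad unpressed, no more, and never clockwise past that.
- cap_top (a point): Centre of the cap's top face, 34 mm above the cap's origin. A sprung seal pushes the cap up into its lock with about 6 N. Press it down by 3 mm or more (8 N; it bottoms at 7 mm, 10 N) and, while pressed, turn it anticlockwise seen from above: after 0.9 to 2.2 rad it is free and lifts straight off.
- mouth (a point): Centre of the top of the jug's neck (28 mm across), on the cap's axis, 142 mm above the ledge. Axes as the stand's, z up; clip lies 95 mm off in -x. While locked, the cap's origin is 20 mm below this point. With the cap off, a rubber seal stands 12 mm above it.
- sieve: Bystander: aluminium sieve bowl, 160 mm across, 55 mm high, with a straight handle reaching 200 mm from its centre along its -y. Origin: centre of the underside.
- spoon_rest: Bystander: shallow round white ceramic dish, 104 mm across, 14 mm high. Origin: centre of the underside.
- wooden_spoon: Bystander: wooden spoon, 260 mm long along its x, lying flat on the ledge. Origin: on its underside near mid length.
- flip_box: Bystander: clear plastic container with a white flip top, 79 x 99 mm, 74 mm high. Origin: centre of the underside.
- tongs: Bystander: steel tongs lying closed, 250 mm long along their x, 52 mm wide, 14 mm high. Origin: middle of the underside.
- mug: Bystander: white ceramic mug, 82 mm across, 95 mm high, handle at its +y. Origin: centre of the underside.
- stand: The steel stand (deck 200 x 150 mm, 10 mm thick) and the white jug on it (160 x 80 mm, flat top 105 mm above the ledge) are one fixed unit that does not move. Origin: centre of the underside on the ledge; clip is at x -50 mm, the neck's axis at x +45 mm.
Things that resemble listed ones, but are neither listed nor needed, are in the scene too. Several things have the shape of the bar; the one meant has the colours described above.

How it is judged:
On the way, in this order (a step that is already met when the one before it is completed fails the run):
1. the bar sits home in both fork clips with both jaws closed over it (x of bar in the frame of clip between -0.004 and 0.004 m and z of bar in the frame of clip between -0.004 and 0.0035 m and y of bar in the frame of clip between -0.03 and 0.03 m and angle between the y axis of bar and the y axis of clip, either way round below 0.06 rad and value of joint each of jaw_left, jaw_right below 0.07 rad), for 0.2 s.
2. the cap is pressed down at least 2.5 mm, not yet turned free (z of cap in the frame of mouth below -0.0225 m and angle between the x axis of cap and the x axis of mouth, either way round below 0.45 rad), for 0.05 s.
3. the cap is turned free while still on the neck (angle between the x axis of cap and the x axis of mouth, either way round above 0.75 rad and z of cap in the frame of mouth below -0.01 m and horizontal distance between cap and mouth below 0.008 m), for 0.05 s.
At the end, for the whole second after the job is handed in: The gripper holds the cap still, upright within 0.2 rad, rim 35 to 160 mm above the neck's top and within 30 mm of its axis, not touching the jug; the bar is home in both forks (within 4 mm across and in height, 0.06 rad), both jaws within 0.07 rad of closed (all of step 1 and z of cap in the frame of mouth between 0.035 and 0.16 m and horizontal distance between cap and mouth below 0.03 m and angle between cap's own z axis and vertical below 0.2 rad and contact force between cap and the fingers above 1 N and contact force between cap and stand below 0.05 N and linear speed of cap below 0.03 m/s); the arm keeps its last pose, push and grip.
It fails at once if another thing on the ledge is shoved more than 30 mm (distance of any of sieve, spoon_rest, wooden_spoon, flip_box, tongs, mug from where it was at the start of the episode above 0.03 m).
It also fails if it takes over 50 s, if anything falls off the work surface, if the arm or the gripper's body presses on something with over 40 N, if the wrist force passes 120 N, or if a joint passes its speed limit or range.

ROBOT

A 7-joint arm with a two-finger parallel gripper is mounted at the origin on the work surface. World frame = base frame: x ahead of the robot, y to its left, z up, the work surface at z = 0. Lengths are in m, angles in rad, forces in N, time in s.
With the tool pointing down it reaches from about 0.4 to 0.875 m from the base axis. Payload 19.3 kg.
Tool frame: the origin (TCP) lies midway between the tips of the shut fingers; the grasp point (between the pads) lies bot.pinch_z behind it (bot.pinch_z is the distance from the TCP to the grasp point, in m); z points along the fingers, y is the line along which they close (so a half turn about z gives the same grasp; the last joint's range is limited). The gripper opens to 85 mm and grips with 20 to 120 N. Pads are 22 mm wide; open, the fingers measure 114 mm over their backs; the gripper's body (76 mm by 85 mm) begins 54 mm behind the grasp point. The pads swing forward as they close: fully open they stand 13 mm farther back than shut.
Start: joints at [-1.296, 0.521, -0.036, 1.599, 0.021, 1.021, -0.113], TCP at [0.211, 0.588, 0.231] pointing down, gripper open.
Joint ranges: [-2.91, 2.91], [-0.3, 2.13], [-1.5, 1.42], [0.17, 2.43], [-1.26, 4.41], [0.16, 1.93], [-2.52, 2.52]. Speed limits (rad/s): [1.89, 1.89, 2.39, 2.39, 3.01, 3.01, 3.01].

INTERFACE

Orientations are given as [roll, pitch, yaw] about the fixed x, y, z axes, in that order (R = Rz(yaw) Ry(pitch) Rx(roll)).
In Python, from workcell import readout, grab_frame, camera_info, workorder, bot gives the robot as it stands. The module is installed in compiled form; this text tells all that it offers.
- The arm moves only by the tool drive_tool, never from a script. Its argument "targets" is a list of rows, each an object of numbers: "dx", "dy", "dz": the shift along the tool's x, y, z as a fraction of full scale; "yaw": the turn about the tool's z as a fraction of full scale; "fingers": the closure, from 0 (fully open) to 1 (shut). In form: [{"dx": .., "dy": .., "dz": .., "yaw": .., "fingers": ..}, ...]. A call has 1 to 20 rows; each row shifts and turns the commanded pose from where the row before left it, along the tool's axes as they then stand; what a row does not reach is not made up. Full scale, the value 1, is 0.1 m for a shift and 90 degrees for a turn. A row lasts 1/10 s, in which the tool goes at most 50 mm and 8.59 degrees, less where a joint would pass 70% of its speed; a pose out of reach is approached as far as the arm can. A call with a number of a shift or a turn outside -1 to 1 is refused whole. A call with a gripper value outside its range is refused whole. The fingers move at their own pace and stop on an object; "squeeze" is the grip in N (left out, the last holds). Time passes only in rows, so rows that do not move let the fingers close. It gives the time, the measured TCP pose, the force, the opening and the grip force at its end, in the units of the state.
- readout.observe(): the state, without advancing time (a new reading comes with each control period).
- grab_frame(name): name is "side" or "top"; returns the picture (400x640x3 uint8, blue, green, red); there is no depth.
- camera_info(name): a dict with "fx", "fy", "cx", "cy" (pixels), "T" (4x4, takes a point from camera to world coordinates). Camera axes: x right, y up, looking along -z (the intrinsics and any distortion apply to the point x, -y, -z); pixel columns grow to the right and rows downward; lengths in m; the calibration is good to about 2 mm. A picture is of the moment at which its call begins. camera_info takes no time and is no camera call.
- workorder.job_done(): hands the job in; it is judged then, once.
The state is a dict: "clock": time; "qpos": joint angles; "qd": joint speeds; "joint_efforts": joint torques, N m; "position": TCP position; "tool_rot": TCP orientation; "force": force on the tool from outside, world axes, zero at the start; "moment": the same for the moment, N m; "grip_width": finger opening in m; "finger_force": force on a finger pad.
Only numpy, scipy, OpenCV 4.12 (cv2) and the standard library are available. Lean on these libraries where they do the work, as an engineer would, in place of code of your own. Each camera call takes 0.05 s, during which the arm holds its last target. There are 200 camera calls.

## Working session

There is one attempt and no reset: what is moved stays moved. The work goes in short steps, Python scripts to look and compute and a tool call to move; the robot and the scene stay as the last step left them, time stands still between calls to the robot, and variables do not carry over. Pictures are saved under pics/ and viewed, at most 10 in all, crops included, and the job is handed in when it is done.

Besides the shell and the picture viewer there is one more tool, called after "Call:" by a JSON object that holds its "method" and its "body". drive_tool: Moves the arm, as the interface text tells. Shift numbers are shares of 0.1 m and turn numbers shares of 90 degrees, none past 1 either way. Its arguments: {"type":"object","properties":{"targets":{"type":"array","items":{"type":"object","properties":{"dx":{"type":"number","minimum":-1,"maximum":1},"dy":{"type":"number","minimum":-1,"maximum":1},"dz":{"type":"number","minimum":-1,"maximum":1},"yaw":{"type":"number","minimum":-1,"maximum":1},"fingers":{"type":"number"}}}},"squeeze":{"type":"number"}},"required":["targets"]}

```bash
mkdir -p pics
python3 - <<'E'
from workcell import readout, grab_frame, camera_info, bot
import cv2
print(readout.observe()); print(bot.pinch_z)
for n in("side","top"):
    cv2.imwrite(f"pics/{n}0.png",grab_frame(n)); print(n,camera_info(n))
E
```

```text
{'clock': 0.0, 'qpos': array([-1.29621807,  0.52204627, -0.03633959,  1.60002521,  0.02117094,
        1.02110079, -0.11281609]), 'qd': array([-0.00328981, -0.00178029, -0.00020663, -0.00035026, -0.00122004,
        0.00062007,  0.00030043]), 'joint_efforts': array([-2.66603292e-04, -9.27129579e+01,  1.97976306e+00, -3.69905806e+01,
        1.78505917e-02,  8.57281761e-03, -8.97600074e-07]), 'position': array([0.21114456, 0.58787752, 0.23069933]), 'tool_rot': array([-3.14039794e+00,  5.54622035e-05,  2.79678405e+00]), 'force': array([ 0.18554322,  0.45059054, -0.46715771]), 'moment': array([-0.03643171, -0.00581774, -0.00672588]), 'finger_force': 0.0, 'grip_width': 0.08563317478566632}
0.0187
side {'fx': 509.8055400235901, 'fy': 509.8055400235901, 'cx': 325.77980080499947, 'cy': 200.95439046322122, 'T': array([[-0.97316468,  0.1838373 , -0.13839924,  0.27532797],
       [-0.22941191, -0.72830874,  0.64570625,  1.11666268],
       [ 0.01790752,  0.66012895,  0.75093881,  1.4342552 ],
       [ 0.        ,  0.        ,  0.        ,  1.        ]])}
top {'fx': 517.2753220563928, 'fy': 517.2753220563928, 'cx': 315.2246189830348, 'cy': 201.6102934930533, 'T': array([[ 0.01010395,  0.99752831, -0.0695354 ,  0.41113898],
       [-0.99979964,  0.01127967,  0.01653628, -0.03983788],
       [ 0.01727975,  0.06935438,  0.99744242,  1.68098385],
       [ 0.        ,  0.        ,  0.        ,  1.        ]])}
```

View pics/side0.png

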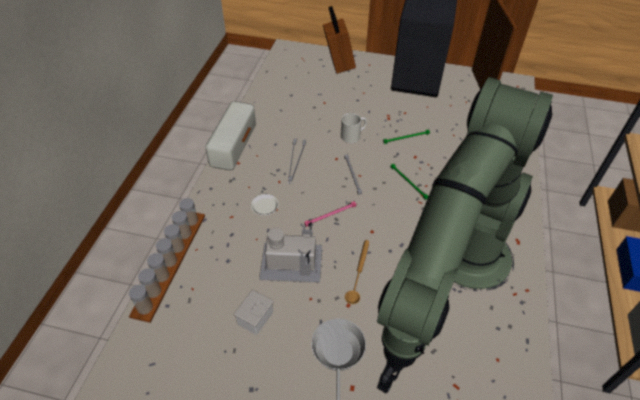

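View pics/top0.png

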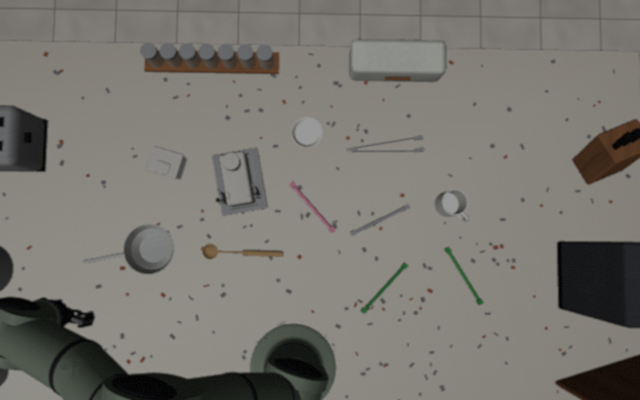

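Steel bar: top (352,233)–(407,207), side (347,155)–(360,193). The stand is at top (240,181), side (291,258), with the cap at top (232,160) and the clips at top (221,198) and (257,190). The pink and green bars are decoys. I'll zoom in next.

```bash
cat > h.py <<'E'
import numpy as np, cv2
from workcell import readout, grab_frame, camera_info
C={n:camera_info(n) for n in("side","top")}
def ray(n,p):
    c=C[n];d=np.array([(p[0]-c["cx"])/c["fx"],-(p[1]-c["cy"])/c["fy"],-1.])
    return c["T"][:3,3],c["T"][:3,:3]@d
def onz(n,p,z):
    o,d=ray(n,p);return o+d*(z-o[2])/d[2]
def tri(ps,pt):
    o,d=ray("side",ps);q,e=ray("top",pt)
    s=np.linalg.lstsq(np.c_[d,-e],q-o,rcond=None)[0]
    a,b=o+s[0]*d,q+s[1]*e
    return (a+b)/2,np.linalg.norm(a-b)
def px(n,P):
    c=C[n];q=c["T"][:3,:3].T@(np.array(P)-c["T"][:3,3])
    return np.array([c["cx"]+c["fx"]*q[0]/-q[2],c["cy"]-c["fy"]*q[1]/-q[2]])
def crop(img,x0,y0,x1,y1,k,f):
    cv2.imwrite(f,cv2.resize(img[y0:y1,x0:x1],None,fx=k,fy=k,interpolation=cv2.INTER_CUBIC))
E
python3 - <<'E'
from h import *
t=cv2.imread("pics/top0.png");s=cv2.imread("pics/side0.png")
crop(t,205,140,275,220,7,"pics/t1.png");crop(s,250,215,330,290,8,"pics/s1.png")
for n,im,b in(("top",t,(345,200,415,240)),("side",s,(340,150,368,198))):
    r=im[b[1]:b[3],b[0]:b[2]].astype(int); bg=np.median(r.reshape(-1,3),0)
    m=(np.abs(r-bg).sum(2)>60).astype(np.uint8)
    k,l,st,ce=cv2.connectedComponentsWithStats(m); i=1+st[1:,4].argmax()
    q=cv2.minAreaRect(np.argwhere(l==i)[:,::-1].astype(np.float32))
    bx=cv2.boxPoints(q)+b[:2]; print(n,st[i],ce[i]+b[:2],q, bg)
    P=np.array([onz(n,p,.008) for p in bx]);print(P.round(4)); print("mid",P.mean(0))
E
```

```text
top [  5   5  60  30 266] [379.41353383 219.4924812 ] ((34.62016296386719, 19.749923706054688), (5.459508419036865, 64.00624084472656), 64.32318115234375) [130. 137. 140.]
[[ 0.4333 -0.1797  0.008 ]
 [ 0.5252 -0.367   0.008 ]
 [ 0.5093 -0.3747  0.008 ]
 [ 0.4175 -0.1874  0.008 ]]
mid [ 0.47132135 -0.27719598  0.008     ]
side [  4   6  18  39 136] [352.43382353 174.63970588] ((12.391319274902344, 24.6689395904541), (40.84496307373047, 4.124671459197998), 69.62356567382812) [130. 140. 148.]
[[ 0.5245 -0.3612  0.008 ]
 [ 0.5111 -0.3733  0.008 ]
 [ 0.4164 -0.1813  0.008 ]
 [ 0.4293 -0.1705  0.008 ]]
mid [ 0.47033437 -0.27157455  0.008     ]
```

View pics/t1.png

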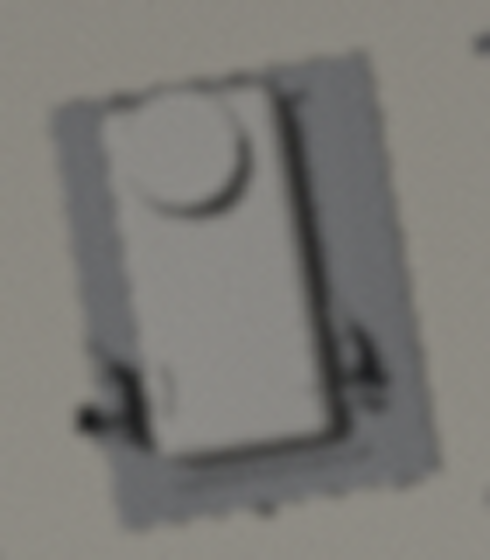

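View pics/s1.png

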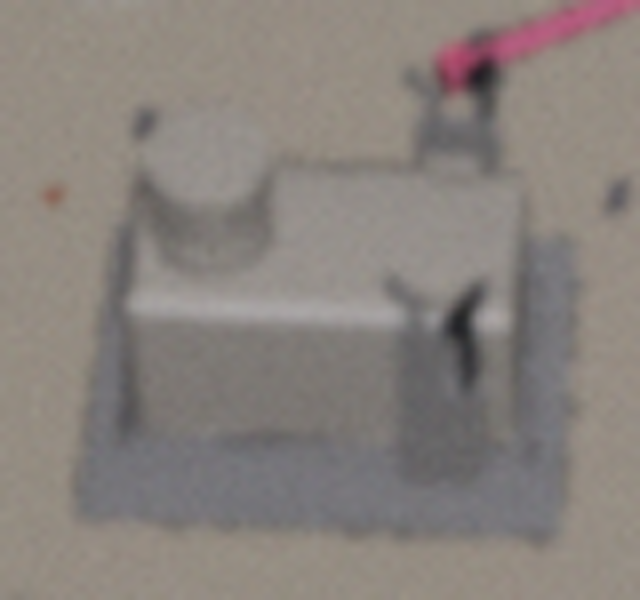

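Top crop: deck corners are near (50,105), (368,52), (440,468) and (122,530), the cap centre is (187,150), and the jaws are at (125,410) and (365,365). Side crop: cap top is at (207,148), and the near prong tips are at (395,280) and (478,288).

Run:
```python
from h import *
u=lambda p,k,o:((np.array(p)+.5)/k-.5)+o
T=lambda *p:u(p,7,(205,140)); S=lambda *p:u(p,8,(250,215))
print("bar tri",tri((352.4,174.6),(379.5,219.5)))
d=[onz("top",T(*p),.01) for p in((50,105),(368,52),(440,468),(122,530))]
d=np.array(d);print(d.round(4));print("deck sides",[np.linalg.norm(d[i]-d[i-1]).round(4) for i in range(4)],"ctr",d.mean(0))
ex=(d[0]+d[1]-d[2]-d[3]);ey=(d[0]+d[3]-d[1]-d[2])
print("yaw",np.arctan2(ex[1],ex[0]),np.arctan2(-ey[0],ey[1]))
for n,o in(("s",[(80,515),(550,540)]),): print([onz("side",S(*p),0.0).round(4) for p in o])
# mask based deck
t=cv2.imread("pics/top0.png")[140:220,205:275].astype(int)
m=((t[...,0]-t[...,2])>0).astype(np.uint8)
m=cv2.morphologyEx(m,cv2.MORPH_OPEN,np.ones((2,2)))
k,l,st,ce=cv2.connectedComponentsWithStats(m);i=1+st[1:,4].argmax()
q=cv2.minAreaRect(np.argwhere(l>0)[:,::-1].astype(np.float32)) if 0 else cv2.minAreaRect(np.argwhere(l==i)[:,::-1].astype(np.float32))
b=cv2.boxPoints(q)+[205,140];B=np.array([onz("top",p,.01) for p in b]);print("mask",st[i],q,B.round(4),B.mean(0))
print("captop",tri(S(207,148),T(187,150)),onz("top",T(187,150),.156),onz("side",S(207,148),.156))
th=(np.arctan2(ex[1],ex[0])+np.arctan2(-ey[0],ey[1]))/2;R=np.array([[np.cos(th),-np.sin(th)],[np.sin(th),np.cos(th)]])
c=d.mean(0)[:2];print("th",th,"clip",c+R@[-.05,0],"neck",c+R@[.045,0])
for y in(.052,-.052):
  for x in(-.065,-.035):
    P=[*(c+R@[x,y]),.147];print("prong",(px("side",P)-(250,215))*8,(px("top",P)-(205,140))*7)
# does hand pos project fine
```

```text
bar tri (array([ 0.4712189 , -0.27805772, -0.00178849]), np.float64(0.0022793643026726425))
[[0.677  0.2702 0.01  ]
 [0.7037 0.1234 0.01  ]
 [0.5103 0.0868 0.01  ]
 [0.4801 0.2325 0.01  ]]
deck sides [np.float64(0.2005), np.float64(0.1492), np.float64(0.1969), np.float64(0.1488)] ctr [0.59275838 0.17821594 0.01      ]
yaw 0.18833314572811263 0.1923930316544887
[array([0.6727, 0.2696, 0.    ]), array([0.482 , 0.2348, 0.    ])]
mask [   9   10   54   66 1099] ((34.74105453491211, 42.52031707763672), (60.18536376953125, 45.9516716003418), 80.07376098632812) [[0.6696 0.2694 0.01  ]
 [0.6974 0.1232 0.01  ]
 [0.5045 0.0862 0.01  ]
 [0.4774 0.2315 0.01  ]] [0.58722345 0.17755744 0.01      ]
captop (array([0.63540957, 0.1853154 , 0.15257839]), np.float64(0.0007307856214802138)) [0.63527179 0.18487459 0.156     ] [0.63407611 0.18779117 0.156     ]
th 0.19036308869130067 clip [0.5436616  0.16875517] neck [0.63694548 0.18673064]
prong [467.28221216 273.71373748] [105.20568233 421.36360961]
prong [390.04216528 270.3095342 ] [ 93.37081363 351.92044293]
prong [483.63805936  64.86210603] [347.63098884 377.83476216]
prong [409.60746635  61.65162535] [335.51162817 308.58490161]
```

Two-view results agree within a few mm:

| Item | Position | Orientation |
|---|---|---|
| Bar | (0.471, -0.275) | Axis at 2.027 rad |
| Clip | About (0.5425, 0.1685) | Stand yaw 0.19 |
| Neck | About (0.6355, 0.186) | – |

Next I turn the tool and travel above the bar.

Call:
{"method": "drive_tool", "body": {"targets": [{"yaw":0.082,"fingers":0},{"yaw":0.082,"fingers":0},{"yaw":0.082,"fingers":0},{"yaw":0.082,"fingers":0},{"yaw":0.082,"fingers":0},{"yaw":0.08,"fingers":0},{"dx":-0.434,"dy":0.056,"dz":-0.02,"fingers":0},{"dx":-0.434,"dy":0.056,"dz":-0.02,"fingers":0},{"dx":-0.434,"dy":0.056,"dz":-0.02,"fingers":0},{"dx":-0.434,"dy":0.056,"dz":-0.02,"fingers":0},{"dx":-0.434,"dy":0.056,"dz":-0.02,"fingers":0},{"dx":-0.434,"dy":0.056,"dz":-0.02,"fingers":0},{"dx":-0.434,"dy":0.056,"dz":-0.02,"fingers":0},{"dx":-0.434,"dy":0.056,"dz":-0.02,"fingers":0},{"dx":-0.434,"dy":0.056,"dz":-0.02,"fingers":0},{"dx":-0.434,"dy":0.056,"dz":-0.02,"fingers":0},{"dx":-0.434,"dy":0.056,"dz":-0.02,"fingers":0},{"dx":-0.434,"dy":0.056,"dz":-0.02,"fingers":0}], "squeeze": 60}}

```text
invalid input
```

Call:
{"method": "drive_tool", "body": {"targets": [{"dx":-0.369,"dy":-0.213,"fingers":0},{"dx":-0.369,"dy":-0.213,"fingers":0},{"dx":-0.369,"dy":-0.213,"fingers":0},{"dx":-0.369,"dy":-0.213,"fingers":0},{"dx":-0.369,"dy":-0.213,"fingers":0},{"dx":-0.369,"dy":-0.213,"fingers":0},{"dx":-0.369,"dy":-0.213,"fingers":0},{"dx":-0.369,"dy":-0.213,"fingers":0},{"dx":-0.369,"dy":-0.213,"fingers":0},{"dx":-0.369,"dy":-0.213,"fingers":0},{"fingers":0},{"fingers":0}]}}

```text
invalid input
```

Call:
{"method": "drive_tool", "body": {"targets": [{"dx":0,"dy":0,"dz":0,"yaw":0.082,"fingers":0}], "squeeze": 60}}

```text
clock: 0.2
position: [0.2113, 0.5879, 0.2309]
tool_rot: [-3.141, -0.0, 2.668]
force: [-0.1, -0.4, 0.8]
grip_width: 0.0854
finger_force: 0.0
```

Call:
{"method": "drive_tool", "body": {"targets": [{"dx":0,"dy":0,"dz":0,"yaw":0.082,"fingers":0},{"dx":0,"dy":0,"dz":0,"yaw":0.082,"fingers":0},{"dx":0,"dy":0,"dz":0,"yaw":0.082,"fingers":0},{"dx":0,"dy":0,"dz":0,"yaw":0.082,"fingers":0},{"dx":0,"dy":0,"dz":0,"yaw":0.08,"fingers":0},{"dx":-0.434,"dy":0.056,"dz":-0.02,"yaw":0,"fingers":0},{"dx":-0.434,"dy":0.056,"dz":-0.02,"yaw":0,"fingers":0},{"dx":-0.434,"dy":0.056,"dz":-0.02,"yaw":0,"fingers":0},{"dx":-0.434,"dy":0.056,"dz":-0.02,"yaw":0,"fingers":0},{"dx":-0.434,"dy":0.056,"dz":-0.02,"yaw":0,"fingers":0},{"dx":-0.434,"dy":0.056,"dz":-0.02,"yaw":0,"fingers":0},{"dx":-0.434,"dy":0.056,"dz":-0.02,"yaw":0,"fingers":0},{"dx":-0.434,"dy":0.056,"dz":-0.02,"yaw":0,"fingers":0},{"dx":-0.434,"dy":0.056,"dz":-0.02,"yaw":0,"fingers":0},{"dx":-0.434,"dy":0.056,"dz":-0.02,"yaw":0,"fingers":0},{"dx":-0.434,"dy":0.056,"dz":-0.02,"yaw":0,"fingers":0},{"dx":-0.434,"dy":0.056,"dz":-0.02,"yaw":0,"fingers":0}]}}

```text
clock: 1.9
position: [0.5017, 0.1487, 0.2554]
tool_rot: [-3.141, -0.0, 2.027]
force: [-0.6, 0.6, 0.6]
grip_width: 0.0856
finger_force: 0.0
```

Call:
{"method": "drive_tool", "body": {"targets": [{"dx":-0.369,"dy":-0.213,"dz":0,"yaw":0,"fingers":0},{"dx":-0.369,"dy":-0.213,"dz":0,"yaw":0,"fingers":0},{"dx":-0.369,"dy":-0.213,"dz":0,"yaw":0,"fingers":0},{"dx":-0.369,"dy":-0.213,"dz":0,"yaw":0,"fingers":0},{"dx":-0.369,"dy":-0.213,"dz":0,"yaw":0,"fingers":0},{"dx":-0.369,"dy":-0.213,"dz":0,"yaw":0,"fingers":0},{"dx":-0.369,"dy":-0.213,"dz":0,"yaw":0,"fingers":0},{"dx":-0.369,"dy":-0.213,"dz":0,"yaw":0,"fingers":0},{"dx":-0.369,"dy":-0.213,"dz":0,"yaw":0,"fingers":0},{"dx":-0.369,"dy":-0.213,"dz":0,"yaw":0,"fingers":0},{"dx":0,"dy":0,"dz":0,"yaw":0,"fingers":0},{"dx":0,"dy":0,"dz":0,"yaw":0,"fingers":0}]}}

```text
clock: 3.1
position: [0.4719, -0.2755, 0.2549]
tool_rot: [-3.141, -0.0, 2.025]
force: [-0.0, 0.3, -0.8]
grip_width: 0.0856
finger_force: 0.0
```

Call:
{"method": "drive_tool", "body": {"targets": [{"dx":0,"dy":0,"dz":0.3,"yaw":0,"fingers":0},{"dx":0,"dy":0,"dz":0.3,"yaw":0,"fingers":0},{"dx":0,"dy":0,"dz":0.3,"yaw":0,"fingers":0},{"dx":0,"dy":0,"dz":0.3,"yaw":0,"fingers":0},{"dx":0,"dy":0,"dz":0.3,"yaw":0,"fingers":0},{"dx":0,"dy":0,"dz":0.3,"yaw":0,"fingers":0},{"dx":0,"dy":0,"dz":0.3,"yaw":0,"fingers":0},{"dx":0,"dy":0,"dz":0.2,"yaw":0,"fingers":0},{"dx":0,"dy":0,"dz":0.1,"yaw":0,"fingers":0},{"dx":0,"dy":0,"dz":0.08,"yaw":0,"fingers":0},{"dx":0,"dy":0,"dz":0.04,"yaw":0,"fingers":0},{"dx":0,"dy":0,"dz":0,"yaw":0,"fingers":0}]}}

```text
clock: 4.3
position: [0.4727, -0.2747, 0.0035]
tool_rot: [3.141, 0.0, 2.027]
force: [-0.0, 0.1, -0.2]
grip_width: 0.0852
finger_force: 0.0
```

Call:
{"method": "drive_tool", "body": {"targets": [{"dx":0,"dy":0,"dz":0,"yaw":0,"fingers":1},{"dx":0,"dy":0,"dz":0,"yaw":0,"fingers":1},{"dx":0,"dy":0,"dz":0,"yaw":0,"fingers":1},{"dx":0,"dy":0,"dz":0,"yaw":0,"fingers":1},{"dx":0,"dy":0,"dz":0,"yaw":0,"fingers":1},{"dx":0,"dy":0,"dz":0,"yaw":0,"fingers":1},{"dx":0,"dy":0,"dz":0,"yaw":0,"fingers":1},{"dx":0,"dy":0,"dz":0,"yaw":0,"fingers":1},{"dx":0,"dy":0,"dz":0,"yaw":0,"fingers":1}], "squeeze": 80}}

```text
clock: 5.2
position: [0.4725, -0.2748, 0.0037]
tool_rot: [3.141, 0.0, 2.027]
force: [-1.7, 2.0, 8.8]
grip_width: 0.0084
finger_force: 78.4
```

Call:
{"method": "drive_tool", "body": {"targets": [{"dx":0,"dy":0,"dz":-0.1,"yaw":0,"fingers":1},{"dx":0,"dy":0,"dz":-0.2,"yaw":0,"fingers":1},{"dx":0,"dy":0,"dz":-0.3,"yaw":0,"fingers":1},{"dx":0,"dy":0,"dz":-0.3,"yaw":0,"fingers":1},{"dx":0,"dy":0,"dz":-0.3,"yaw":0,"fingers":1},{"dx":0,"dy":0,"dz":-0.3,"yaw":0,"fingers":1},{"dx":0,"dy":0,"dz":-0.3,"yaw":0,"fingers":1},{"dx":0,"dy":0,"dz":-0.2,"yaw":0,"fingers":1},{"dx":0,"dy":0,"dz":0,"yaw":0,"fingers":1},{"dx":0,"dy":0,"dz":0,"yaw":0,"fingers":1}]}}

```text
clock: 6.2
position: [0.4723, -0.2746, 0.2034]
tool_rot: [3.141, 0.0, 2.027]
force: [-0.8, -0.5, -1.6]
grip_width: 0.0085
finger_force: 78.6
```

Run:
```python
from h import *
p=readout.observe()["position"];a,b=px("side",p),px("top",p);print(p,a,b)
s=grab_frame("side");t=grab_frame("top");cv2.imwrite("pics/s2f.png",s);cv2.imwrite("pics/t2f.png",t)
f=lambda im,c:cv2.resize(im[int(c[1])-45:int(c[1])+45,int(c[0])-60:int(c[0])+60],None,fx=6,fy=3*2,interpolation=cv2.INTER_CUBIC)[:, :]
cv2.imwrite("pics/m2.png",cv2.resize(np.vstack([f(s,a)]),(720,540)))
cv2.imwrite("pics/m2t.png",f(t,b))
```

```text
[ 0.47232906 -0.27456405  0.20337211] [354.82845168 135.66368952] [388.44212875 216.99890954]
```

View pics/m2.png

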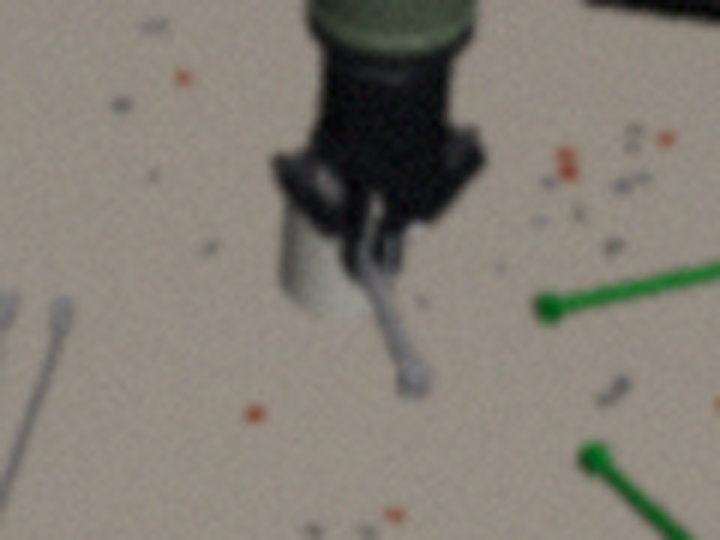

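The bar is held. The near end block is at side pixel (362.8,153), and the far part is hidden by the gripper. I'll check level and offset from both views.

Run:
```python
from h import *
p=np.array([.4723,-.2746,.2084]);ax=np.array([np.cos(2.027),np.sin(2.027),0])
for s in(.097,-.097):print(s,px("side",p+s*ax),px("top",p+s*ax))
```

```text
0.097 [362.1126471  152.66592243] [358.21889056 231.61429506]
-0.097 [348.20065408 117.72721771] [419.06681405 202.35179511]
```

View pics/m2t.png

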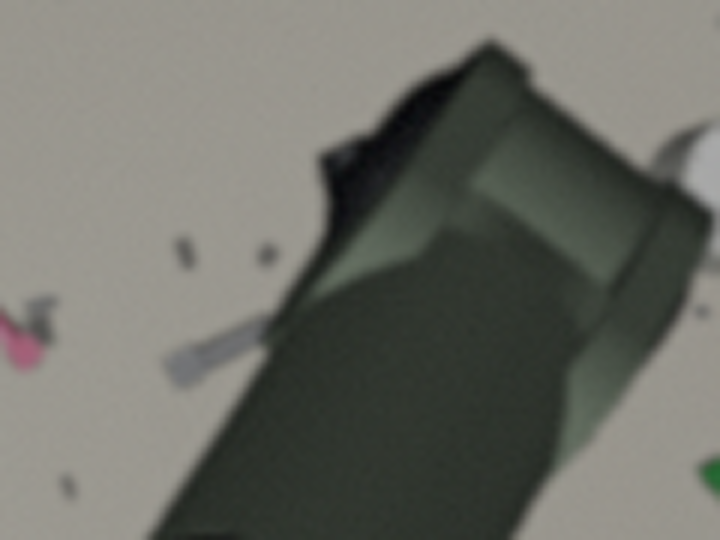

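The top view shows the block at (358.8,231.8), against a prediction of (358.2,231.6). The bar is level, centred and about 5 mm above the TCP. Now travel above the clip.

Call:
{"method": "drive_tool", "body": {"targets": [{"dx":0,"dy":0,"dz":0,"yaw":0.056,"fingers":1},{"dx":0,"dy":0,"dz":0,"yaw":0.057,"fingers":1},{"dx":0,"dy":0,"dz":0,"yaw":0.056,"fingers":1},{"dx":0.175,"dy":0.064,"dz":0,"yaw":0,"fingers":1},{"dx":0.351,"dy":0.128,"dz":0,"yaw":0,"fingers":1},{"dx":0.351,"dy":0.128,"dz":0,"yaw":0,"fingers":1},{"dx":0.351,"dy":0.128,"dz":0,"yaw":0,"fingers":1},{"dx":0.351,"dy":0.128,"dz":0,"yaw":0,"fingers":1},{"dx":0.351,"dy":0.128,"dz":0,"yaw":0,"fingers":1},{"dx":0.351,"dy":0.128,"dz":0,"yaw":0,"fingers":1},{"dx":0.351,"dy":0.128,"dz":0,"yaw":0,"fingers":1},{"dx":0.351,"dy":0.128,"dz":0,"yaw":0,"fingers":1},{"dx":0.351,"dy":0.128,"dz":0,"yaw":0,"fingers":1},{"dx":0.351,"dy":0.128,"dz":0,"yaw":0,"fingers":1},{"dx":0.351,"dy":0.127,"dz":0,"yaw":0,"fingers":1},{"dx":0.175,"dy":0.063,"dz":0,"yaw":0,"fingers":1},{"dx":0,"dy":0,"dz":0,"yaw":0,"fingers":1},{"dx":0,"dy":0,"dz":0,"yaw":0,"fingers":1}], "squeeze": 100}}

```text
clock: 8.1
position: [0.5428, 0.1671, 0.2025]
tool_rot: [-3.14, 0.001, 1.761]
force: [-0.3, -0.7, -1.3]
grip_width: 0.0074
finger_force: 99.8
```

Run:
```python
from h import *
o=readout.observe();print(o["position"],o["tool_rot"],o["force"],o["qpos"])
s=grab_frame("side");cv2.imwrite("pics/s3f.png",s)
crop(s,240,190,340,290,6,"pics/s3.png")
```

```text
[0.54283285 0.16706529 0.20251153] [-3.14020316e+00  9.36856910e-04  1.76147823e+00] [-0.30726813 -0.74598183 -1.28018241] [-0.72877691  0.50539228  0.45933829  1.80011278 -0.27626946  0.90148528
  0.04480987]
```

View pics/s3.png

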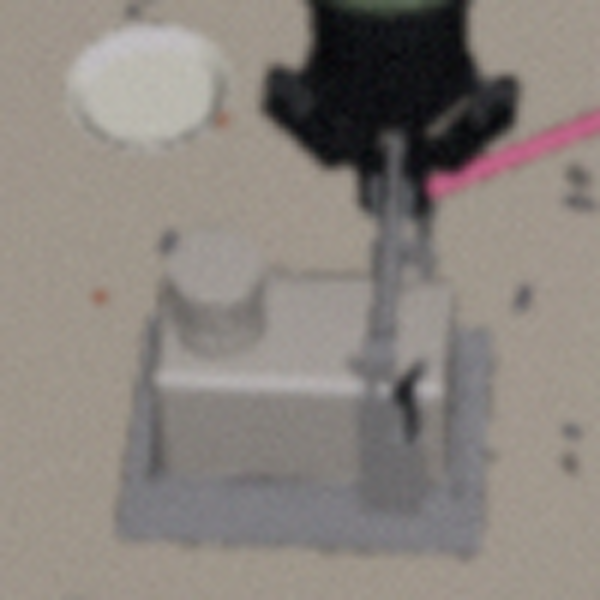

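Bar is over the forks: near block at (378,358) in the crop, near fork plate centred at about (393,450). Comparing prong midpoints with where the bar would come down:

Run:
```python
from h import *
s=cv2.imread("pics/s1.png")
p=np.array([.5428,.1671]);th=.19;R=np.array([[np.cos(th),-np.sin(th)],[np.sin(th),np.cos(th)]])
for y in(.052,-.052):
    for x in(-.015,0,.015):print(x,y,((px("side",[*(p+R@[x,y]),.147])-(250,215)+.5)*8-.5).round(1))
print("pixel shift per mm x:",px("side",[.5438,.1671,.147])-px("side",[.5428,.1671,.147]))
y,x=.056,0
for z in(.01,.06,.121):print("plate",z,((px("side",[*(p+R@[0,y]),z])-(250,215)+.5)*8-.5).round(1))
print("block pred",(px("side",[*(p+R@[0,.105]),.207])-(240,190)+.5)*6-.5)
```

```text
-0.015 0.052 [474.  274.3]
0 0.052 [435.4 272.6]
0.015 0.052 [396.8 270.9]
-0.015 -0.052 [490.3  65.7]
0 -0.052 [453.3  64.1]
0.015 -0.052 [416.3  62.5]
pixel shift per mm x: [-0.3050606  -0.06090397]
plate 0.01 [439.4 476.3]
plate 0.06 [437.7 407.9]
plate 0.121 [435.6 320. ]
block pred [377.13303808 369.83353282]
```

Call:
{"method": "drive_tool", "body": {"targets": [{"dx":0.01,"dy":0,"dz":0.15,"yaw":0,"fingers":1},{"dx":0,"dy":0,"dz":0.2,"yaw":0,"fingers":1},{"dx":0,"dy":0,"dz":0.15,"yaw":0,"fingers":1},{"dx":0,"dy":0,"dz":0.06,"yaw":0,"fingers":1},{"dx":0,"dy":0,"dz":0.06,"yaw":0,"fingers":1},{"dx":0,"dy":0,"dz":0.06,"yaw":0,"fingers":1},{"dx":0,"dy":0,"dz":0,"yaw":0,"fingers":1}]}}

```text
clock: 8.85
position: [0.5429, 0.1685, 0.135]
tool_rot: [-3.141, 0.0, 1.761]
force: [-0.0, -0.3, -2.0]
grip_width: 0.0075
finger_force: 99.8
```

No contact yet, with the bar axis at about 0.139. Continuing slowly.

Call:
{"method": "drive_tool", "body": {"targets": [{"dx":0,"dy":0,"dz":0.05,"yaw":0,"fingers":1},{"dx":0,"dy":0,"dz":0.05,"yaw":0,"fingers":1},{"dx":0,"dy":0,"dz":0.04,"yaw":0,"fingers":1},{"dx":0,"dy":0,"dz":0.02,"yaw":0,"fingers":1},{"dx":0,"dy":0,"dz":0,"yaw":0,"fingers":1}]}}

```text
clock: 9.35
position: [0.5427, 0.1686, 0.1189]
tool_rot: [-3.141, 0.0, 1.762]
force: [-0.8, -0.0, -0.4]
grip_width: 0.0075
finger_force: 100.6
```

Call:
{"method": "drive_tool", "body": {"targets": [{"dx":0,"dy":0,"dz":0.02,"yaw":0,"fingers":1},{"dx":0,"dy":0,"dz":0.02,"yaw":0,"fingers":1},{"dx":0,"dy":0,"dz":0,"yaw":0,"fingers":1}]}}

```text
clock: 9.65
position: [0.5432, 0.1688, 0.1163]
tool_rot: [3.141, -0.001, 1.761]
force: [-6.4, -1.3, 21.0]
grip_width: 0.0075
finger_force: 103.2
```

The 23 N reaction at axis height ~0.121 means the bar is seated. Release, rise, and check.

Call:
{"method": "drive_tool", "body": {"targets": [{"dx":0,"dy":0,"dz":0,"yaw":0,"fingers":0.6},{"dx":0,"dy":0,"dz":0,"yaw":0,"fingers":0.6},{"dx":0,"dy":0,"dz":0,"yaw":0,"fingers":0.6},{"dx":0,"dy":0,"dz":-0.1,"yaw":0,"fingers":0.6},{"dx":0,"dy":0,"dz":-0.3,"yaw":0,"fingers":0.6},{"dx":0,"dy":0,"dz":-0.4,"yaw":0,"fingers":0.6},{"dx":0,"dy":0,"dz":-0.4,"yaw":0,"fingers":0.6},{"dx":0,"dy":0,"dz":0,"yaw":0,"fingers":0}]}}

```text
clock: 10.45
position: [0.545, 0.1689, 0.2407]
tool_rot: [3.135, -0.002, 1.761]
force: [0.7, -0.4, -0.4]
grip_width: 0.0472
finger_force: 0.0
```

Run:
```python
from h import *
o=readout.observe();print(o["position"],o["force"],o["qpos"])
s=grab_frame("side");cv2.imwrite("pics/s4f.png",s)
crop(s,250,215,330,290,8,"pics/s4.png")
c=np.array([.5428,.1685]);th=.19;R=np.array([[np.cos(th),-np.sin(th)],[np.sin(th),np.cos(th)]])
for y in(.097,-.097):print(((px("side",[*(c+R@[0,y]),.121])-(250,215)+.5)*8-.5).round(1))
```

```text
[0.54502451 0.16892375 0.24068598] [ 0.67923837 -0.35240283 -0.38248618] [-0.74916007  0.46065141  0.48327961  1.76143019 -0.25349928  0.97403562
  0.02357192]
[427.2 410.1]
[460.3  21.8]
```

View pics/s4.png

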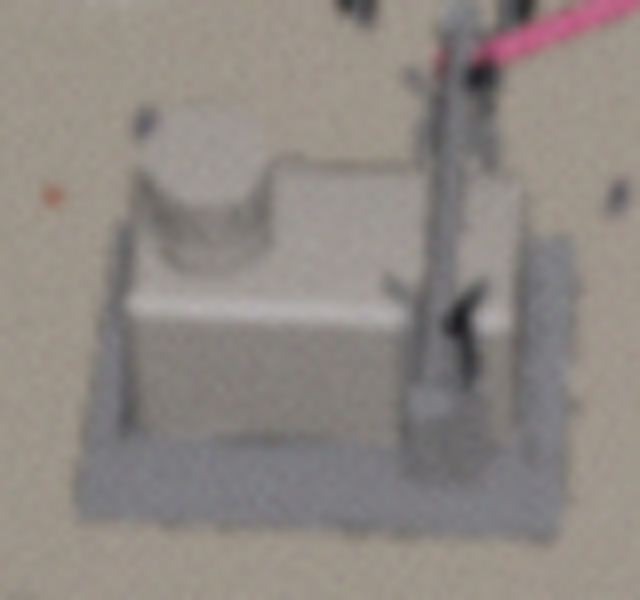

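Bar in place: end blocks are at crop (430,402) and (462,18). The dark jaw at (465,300–390) looks as it did before, hooked over the bar. I'll check that jaw numerically while turning the tool to the cap's starting yaw.

Call:
{"method": "drive_tool", "body": {"targets": [{"dx":0,"dy":0,"dz":0,"yaw":0.082,"fingers":0},{"dx":0,"dy":0,"dz":0,"yaw":0.082,"fingers":0},{"dx":0,"dy":0,"dz":0,"yaw":0.082,"fingers":0},{"dx":0,"dy":0,"dz":0,"yaw":0.082,"fingers":0},{"dx":0,"dy":0,"dz":0,"yaw":0.082,"fingers":0},{"dx":0,"dy":0,"dz":0,"yaw":0.082,"fingers":0},{"dx":0,"dy":0,"dz":0,"yaw":0.082,"fingers":0},{"dx":0,"dy":0,"dz":0,"yaw":0.082,"fingers":0},{"dx":0,"dy":0,"dz":0,"yaw":0.083,"fingers":0},{"dx":0,"dy":0,"dz":0,"yaw":0,"fingers":0}]}}

```text
clock: 11.5
position: [0.5426, 0.1687, 0.2348]
tool_rot: [3.141, 0.001, 0.598]
force: [0.3, 1.8, -0.6]
grip_width: 0.0857
finger_force: 0.0
```

Run:
```python
from h import *
o=readout.observe();p=o["position"];y=o["tool_rot"][2];print(p,y,o["qpos"][6])
d=np.array([.6355,.186])-p[:2];print("dx,dy",d@[np.cos(y),np.sin(y)],d@[np.sin(y),-np.cos(y)])
a=cv2.imread("pics/side0.png");b=cv2.imread("pics/s4f.png")
for n,i in(("0",a),("4",b)):
    for r in((300,247,315,268),(305,218,316,228)):
        g=i[r[1]:r[3],r[0]:r[2]].max(2);m=g<75;q=np.argwhere(m);print(n,r,len(q),(q.mean(0)+[r[1],r[0]]).round(2))
    print(i[247:268,300:315].max(2))
```

```text
[0.54261052 0.16873495 0.23478225] 0.598447746071163 -0.9530836783755646
dx,dy 0.08647276907317648 0.038065702865298576
0 (300, 247, 315, 268) 20 [256.25 307.4 ]
0 (305, 218, 316, 228) 8 [224.25 310.  ]
[[151 152 151 146 150 152 151 150 147 150 151 150 150 145 125]
 [146 151 148 148 153 152 150 149 152 147 150 148 148 139 122]
 [145 149 149 152 154 153 152 151 146 139 135 141 146 138 117]
 [129 140 149 150 152 154 145 143 127 109 116 136 144 136 114]
 [117 129 135 142 146 145 143 127 100  85 106 133 139 133 113]
 [116 113 120 129 135 135 123  95  72  78 115 142 147 138 111]
 [132 114 116 126 133 128 103  66  57  96 136 155 153 140 111]
 [138 120 123 137 142 116  71  42  62 123 154 169 166 150 115]
 [131 113 115 132 134  96  57  41  67 124 155 163 161 144 110]
 [116 109 107 117 111  87  56  42  58 106 136 143 141 131 105]
 [104 101 104 105 103  90  76  56  56  91 117 129 129 117 102]
 [105  99 102 104 101  96  89  71  58  81 112 124 124 118 101]
 [105 102 100 102 100 102  98  76  55  77 103 120 125 118  97]
 [109  99  99 101 103 103 100  76  60  76 103 119 121 116  99]
 [102 101 101 1
[... 1132 characters left out ...]
7 114]
 [114 106  95 108 117 107  87  64  59  96 122 132 135 126 105]
 [111 102  97 109 120 110 100  77  61  90 120 128 133 124 106]
 [111 104  99 113 119 112 100  79  60  80 110 130 132 123 110]
 [111 102 102 115 120 114 103  83  66  81 108 127 130 124 108]
 [109 103 101 118 118 110 105  87  70  84 110 126 129 123 105]
 [110 101 106 115 114 108 102  96  78  97 121 128 130 123 109]
 [111 115 120 123 120 114 110  96  88 110 123 127 127 125 111]
 [109 122 130 125 130 124 115 106 103 106 118 123 127 126 109]
 [107 122 129 129 130 128 119 112 107 109 112 122 132 125 113]
 [108 119 127 128 128 124 114 108 110 112 114 120 128 122 112]
 [105 109 121 116 113 108 108 106 106 108 115 125 127 125 113]]
```

The jaw pixels match their closed position, so the bar is home. Now over the cap and down around it.

Call:
{"method": "drive_tool", "body": {"targets": [{"dx":0.2,"dy":0.09,"dz":0,"yaw":0,"fingers":0},{"dx":0.3,"dy":0.13,"dz":0,"yaw":0,"fingers":0},{"dx":0.25,"dy":0.11,"dz":0,"yaw":0,"fingers":0},{"dx":0.115,"dy":0.05,"dz":0,"yaw":0,"fingers":0},{"dx":0,"dy":0,"dz":0.1,"yaw":0,"fingers":0},{"dx":0,"dy":0,"dz":0.2,"yaw":0,"fingers":0},{"dx":0,"dy":0,"dz":0.2,"yaw":0,"fingers":0},{"dx":0,"dy":0,"dz":0.2,"yaw":0,"fingers":0},{"dx":0,"dy":0,"dz":0.2,"yaw":0,"fingers":0},{"dx":0,"dy":0,"dz":0.15,"yaw":0,"fingers":0},{"dx":0,"dy":0,"dz":0.1,"yaw":0,"fingers":0},{"dx":0,"dy":0,"dz":0,"yaw":0,"fingers":0},{"dx":0,"dy":0,"dz":0,"yaw":0,"fingers":0}]}}

```text
clock: 12.8
position: [0.636, 0.1862, 0.1208]
tool_rot: [3.141, -0.0, 0.601]
force: [0.3, 0.4, 0.9]
grip_width: 0.0853
finger_force: 0.0
```

Call:
{"method": "drive_tool", "body": {"targets": [{"dx":0,"dy":0,"dz":0.01,"yaw":0,"fingers":1},{"dx":0,"dy":0,"dz":0,"yaw":0,"fingers":1},{"dx":0,"dy":0,"dz":0,"yaw":0,"fingers":1},{"dx":0,"dy":0,"dz":0,"yaw":0,"fingers":1},{"dx":0,"dy":0,"dz":0,"yaw":0,"fingers":1},{"dx":0,"dy":0,"dz":0,"yaw":0,"fingers":1},{"dx":0,"dy":0,"dz":0,"yaw":0,"fingers":1}], "squeeze": 60}}

```text
clock: 13.5
position: [0.635, 0.1886, 0.1197]
tool_rot: [-3.138, -0.001, 0.602]
force: [-7.9, 9.3, 5.7]
grip_width: 0.0487
finger_force: 61.9
```

Cap gripped with about 12 N of side load. I'll ease that by moving 2.5 mm along -y of the tool, then press.

Call:
{"method": "drive_tool", "body": {"targets": [{"dx":0,"dy":-0.015,"dz":0,"yaw":0,"fingers":1},{"dx":0,"dy":-0.012,"dz":0,"yaw":0,"fingers":1},{"dx":0,"dy":0,"dz":0.02,"yaw":0,"fingers":1},{"dx":0,"dy":0,"dz":0.02,"yaw":0,"fingers":1},{"dx":0,"dy":0,"dz":0.02,"yaw":0,"fingers":1},{"dx":0,"dy":0,"dz":0,"yaw":0,"fingers":1},{"dx":0,"dy":0,"dz":0,"yaw":0,"fingers":1}]}}

```text
clock: 14.2
position: [0.6348, 0.1888, 0.1142]
tool_rot: [-3.142, -0.002, 0.601]
force: [-2.2, 2.8, 10.5]
grip_width: 0.049
finger_force: 62.5
```

Call:
{"method": "drive_tool", "body": {"targets": [{"dx":0,"dy":0,"dz":0.01,"yaw":0,"fingers":1},{"dx":0,"dy":0,"dz":0,"yaw":-0.05,"fingers":1},{"dx":0,"dy":0,"dz":0,"yaw":-0.06,"fingers":1},{"dx":0,"dy":0,"dz":0,"yaw":-0.06,"fingers":1},{"dx":0,"dy":0,"dz":0,"yaw":-0.06,"fingers":1},{"dx":0,"dy":0,"dz":0,"yaw":-0.06,"fingers":1},{"dx":0,"dy":0,"dz":0,"yaw":-0.06,"fingers":1},{"dx":0,"dy":0,"dz":0,"yaw":0,"fingers":1}]}}

```text
clock: 15.0
position: [0.6351, 0.1886, 0.1139]
tool_rot: [3.14, -0.002, 1.154]
force: [-4.7, 1.5, 18.7]
grip_width: 0.049
finger_force: 62.7
```

```bash
python3 -c "
from h import *
o=readout.observe();print(o)"
```

```text
{'clock': 15.0, 'qpos': array([-0.6915231 ,  0.77789856,  0.51039027,  1.60843256, -0.46353932,
        0.87600215, -0.41974147]), 'qd': array([-0.00867543,  0.00733037,  0.01863488, -0.00141858, -0.01739622,
        0.0049927 , -0.06954065]), 'joint_efforts': array([  2.38907062, -91.61005497,  16.06598496, -26.12882137,
         0.72338255,  -1.42364603,   1.76089615]), 'position': array([0.63511094, 0.18860623, 0.11394135]), 'tool_rot': array([ 3.14034316e+00, -2.02201218e-03,  1.15417267e+00]), 'force': array([-4.66082907,  1.528842  , 18.74733784]), 'moment': array([0.36668443, 0.90650725, 0.29236906]), 'finger_force': 62.70284587517381, 'grip_width': 0.04903533316966891}
```

Turning freely under press. Continue.

Call:
{"method": "drive_tool", "body": {"targets": [{"dx":0,"dy":0,"dz":0,"yaw":-0.06,"fingers":1},{"dx":0,"dy":0,"dz":0,"yaw":-0.06,"fingers":1},{"dx":0,"dy":0,"dz":0,"yaw":-0.06,"fingers":1},{"dx":0,"dy":0,"dz":0,"yaw":-0.06,"fingers":1},{"dx":0,"dy":0,"dz":0,"yaw":-0.06,"fingers":1},{"dx":0,"dy":0,"dz":0,"yaw":-0.06,"fingers":1},{"dx":0,"dy":0,"dz":0,"yaw":0,"fingers":1}]}}

```text
clock: 15.7
position: [0.6353, 0.1887, 0.114]
tool_rot: [3.139, -0.001, 1.72]
force: [-3.1, 2.4, 18.4]
grip_width: 0.0488
finger_force: 62.7
```

```bash
python3 -c "
from h import *
o=readout.observe();print(o['qpos'],o['moment'])"
```

```text
[-0.60403665  0.74534492  0.36166237  1.60317788 -0.32565994  0.85041672
  0.0344037 ] [0.36035493 0.66643222 0.26820136]
```

Call:
{"method": "drive_tool", "body": {"targets": [{"dx":0,"dy":0,"dz":0,"yaw":-0.06,"fingers":1},{"dx":0,"dy":0,"dz":0,"yaw":-0.06,"fingers":1},{"dx":0,"dy":0,"dz":0,"yaw":-0.06,"fingers":1},{"dx":0,"dy":0,"dz":0,"yaw":-0.06,"fingers":1},{"dx":0,"dy":0,"dz":0,"yaw":-0.06,"fingers":1},{"dx":0,"dy":0,"dz":0,"yaw":-0.06,"fingers":1},{"dx":0,"dy":0,"dz":0,"yaw":-0.06,"fingers":1},{"dx":0,"dy":0,"dz":0,"yaw":-0.06,"fingers":1},{"dx":0,"dy":0,"dz":0,"yaw":0,"fingers":1}]}}

```text
clock: 16.6
position: [0.6357, 0.1888, 0.114]
tool_rot: [3.138, 0.002, 2.474]
force: [0.6, 3.5, 16.1]
grip_width: 0.0486
finger_force: 62.5
```

```bash
python3 -c "
from h import *
o=readout.observe();print(o['qpos'],o['moment'])"
```

```text
[-0.48022799  0.71872947  0.16111316  1.59535116 -0.14317817  0.83552247
  0.64029937] [0.39012243 0.17215884 0.23537966]
```

Call:
{"method": "drive_tool", "body": {"targets": [{"dx":0,"dy":0,"dz":0,"yaw":-0.06,"fingers":1},{"dx":0,"dy":0,"dz":0,"yaw":-0.06,"fingers":1},{"dx":0,"dy":0,"dz":0,"yaw":-0.06,"fingers":1},{"dx":0,"dy":0,"dz":0,"yaw":-0.06,"fingers":1},{"dx":0,"dy":0,"dz":0,"yaw":-0.06,"fingers":1},{"dx":0,"dy":0,"dz":0,"yaw":0,"fingers":1}]}}

```text
clock: 17.2
position: [0.6358, 0.1889, 0.114]
tool_rot: [3.139, 0.003, 2.945]
force: [1.4, 3.7, 15.7]
grip_width: 0.0488
finger_force: 62.4
```

Call:
{"method": "drive_tool", "body": {"targets": [{"dx":0,"dy":0,"dz":-0.05,"yaw":0,"fingers":1},{"dx":0,"dy":0,"dz":-0.05,"yaw":0,"fingers":1},{"dx":0,"dy":0,"dz":-0.05,"yaw":0,"fingers":1},{"dx":0,"dy":0,"dz":0,"yaw":0,"fingers":1}]}}

```text
clock: 17.6
position: [0.6352, 0.1888, 0.1281]
tool_rot: [3.14, 0.002, 2.941]
force: [1.8, 3.1, 5.1]
grip_width: 0.0485
finger_force: 65.7
```

Cap free; lift.

Call:
{"method": "drive_tool", "body": {"targets": [{"dx":0,"dy":0,"dz":-0.1,"yaw":0,"fingers":1},{"dx":0,"dy":0,"dz":-0.2,"yaw":0,"fingers":1},{"dx":0,"dy":0,"dz":-0.2,"yaw":0,"fingers":1},{"dx":0,"dy":0,"dz":-0.2,"yaw":0,"fingers":1},{"dx":0,"dy":0,"dz":-0.2,"yaw":0,"fingers":1},{"dx":0,"dy":0,"dz":-0.1,"yaw":0,"fingers":1},{"dx":0,"dy":0,"dz":0,"yaw":0,"fingers":1},{"dx":0,"dy":0,"dz":0,"yaw":0,"fingers":1},{"dx":0,"dy":0,"dz":0,"yaw":0,"fingers":1}]}}

```text
clock: 18.5
position: [0.6338, 0.1883, 0.2262]
tool_rot: [-3.141, -0.001, 2.941]
force: [-0.9, 0.3, -0.9]
grip_width: 0.0484
finger_force: 65.2
```

Run:
```python
from h import *
o=readout.observe();print(o["position"],o["force"])
s=grab_frame("side");cv2.imwrite("pics/s5f.png",s);crop(s,245,170,345,290,5,"pics/s5.png")
```

```text
[0.63384247 0.18831629 0.22617334] [-0.94161275  0.27238623 -0.94630275]
```

View pics/s5.png

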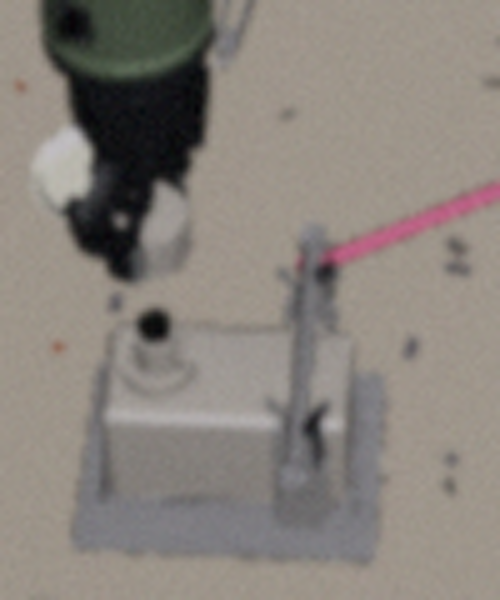

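The cap is in the gripper at crop (165,230), upright above the open neck at (155,325). The bar is still in both forks with the jaws closed. Handing in.

```bash
python3 -c "
from workcell import workorder
print(workorder.job_done())"
```

```text
the job is handed in; nothing more can be done
None
```

I handed the job in at about 18.5 s of robot time, with no verdict returned: the bar is home in both forks with the jaws closed over it, and the cap is off, held upright about 87 mm above the open neck.

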